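# Crank the test slide to its station and lock it

## Task

Turn the handwheel of the test slide until the carriage's pointer stands exactly opposite the blade of the tall index post (not the round rubber buffer). Then press the sprung lock lever down until it clicks in and stays down by itself. Move the carriage by the wheel only, and leave the tools and parts lying about where they are.

Things in the scene. Friction and masses are not known exactly. Their poses are not given: they have to be found in the camera images.
- slide_unit: the test slide, fixed to the bench: bare aluminium base plate 310 x 430 x 12 mm with a handwheel on a grey gear case (left front), a rail with a carriage (back) and a lock lever (right). Origin at the plate's underside; plate reaches x -100 to +210, y -240 to +190 mm. Its x points from the robot across the rail, y to the left along it; yaw varies
- wheel_centre (a point): wheel axis at the rim's mid-height, 90 mm above the bench. The wheel lies flat: black rim of 14 mm round bar on a 130 mm circle (144 mm over all), open inside but for three 10 mm spokes and a hub of 30 mm diameter that ends 8 mm above this point; gear case top 44 mm below it. No crank handle: grip the rim between two spokes
- handwheel (a joint): turn of the wheel in rad, positive anticlockwise from above, range -5 to 5, near 0 at the start. At q the spokes point at q, q + 2.094 and q + 4.189 from the slide unit's x axis. Each rad drives the carriage 20 mm; anticlockwise drives it to the left (slide unit's +y). Friction holds it; about 4 N at the rim turns it
- carriage: the carriage, an aluminium plate 90 x 112 mm on the rail with a black instrument module fixed on it, its top about 95 mm above the bench; it travels 100 mm either way from the wheel's zero. Axes as the slide unit's; origin at the top of the rail under its centre. Moved by the wheel only, never touched
- carriage_pointer (a point): tip of the dark pointer blade that juts from the carriage's front edge towards the robot, 38 mm above the bench, 60 mm in front of the carriage's centre
- index_post: the index post: dark steel foot 30 x 28 x 8 mm with a square upright 14 mm thick, 46 mm tall in all, whose thin blade points at the carriage; stands fixed on the base plate in front of the rail, either left or right of the carriage's start. Origin on the plate, 15 mm in front of the blade's tip; axes as the slide unit's
- index_tip (a point): tip of the index post's blade, 40 mm above the bench. The target is that the carriage pointer's tip is beside it: same place along the rail (slide unit's y), with a 5 mm gap between the tips across it
- buffer_block: the other marker, not the target: same foot, but a round rubber buffer of 26 mm diameter on it, 28 mm tall; stands fixed on the other side of the carriage's start. Origin on the plate
- lock_lever (a joint): press of the lock lever in rad: 0 is raised (sprung up, about 22 degrees above level), 0.40 is fully down, where the detent holds it. It resists with about 9 N at the pad, less as it goes, until 0.26 rad, past which it goes down by itself
- lever_pad (a point): middle of the top of the lever's black thumb pad, 34 x 30 mm, 105 mm from the pivot towards the robot; moves with the lever: about 107 mm above the bench raised, 66 mm latched. Pivot at x 75, y -185, z 62 mm in the slide unit's frame; nothing taller than 50 mm near the pad
- screwdriver: bystander: black-handled screwdriver, 173 mm long, lying on the bench left of the slide. Origin under its centre
- spool: bystander: loose white solder spool, 55 mm diameter, 33 mm tall, standing on the front of the base plate between wheel and lever. Origin under its centre
- carton: bystander: loose cream-coloured carton, 44 x 62 x 30 mm, on the bench left of the slide. Origin under its centre

How it is judged (in metres and radians):
On the way, in this order (a step that is already met when the one before it is completed fails the run):
1. with the lever still up, the wheel has brought the carriage's pointer opposite the index post's blade (within 5 mm) and is at rest (y of carriage_pointer in the frame of index_post between -0.005 and 0.005 m and value of joint lock_lever below 0.1 rad and velocity of joint handwheel between -0.1 and 0.1 rad/s), for 0.2 s.
2. the lock lever is down in its detent (value of joint lock_lever above 0.33 rad), for 0.2 s.
At the end, for the whole second after the job is handed in: The carriage's pointer stands opposite the index post's blade within 5 mm along the rail, the wheel is at rest, and the lock lever stays down in its detent by itself (joint above 0.33 rad) (y of carriage_pointer in the frame of index_post between -0.005 and 0.005 m and value of joint lock_lever above 0.33 rad and velocity of joint handwheel between -0.1 and 0.1 rad/s); the robot touches nothing.
It fails at once if the robot pushes the carriage or its module directly (more than 2 N) (contact force between carriage and the fingers above 2 N or contact force between carriage and the arm above 2 N).
It fails at once if the spool, carton or screwdriver is shifted by more than 30 mm (distance of any of spool, carton, screwdriver from where it was at the start of the episode above 0.03 m).
It also fails if it takes over 64 s, if anything falls off the work surface, if the arm or the gripper's body presses on something with over 40 N, if the wrist force passes 120 N, or if a joint passes its speed limit or range.

## Robot

A 6-joint arm with a two-finger parallel gripper is mounted at the origin on a cart in front of the work surface, level with it; the furniture and walls round the work are solid. World frame = base frame: x ahead of the robot, y to its left, z up, the work surface at z = 0. Lengths are in m, angles in degrees, forces in N, time in s.
With the tool pointing down it reaches from about 0.375 to 0.9 m from the base axis. Payload 3.1 kg.
Tool frame: the origin (TCP) lies at the very end of the fingers, on their centre line; the grasp point (between the pads) lies 19 mm behind it; z points along the fingers, y is the line along which they close (so a half turn about z gives the same grasp; the last joint's range is limited). The gripper opens to 87 mm and grips with 3 to 60 N. Pads are 19 mm wide; open, the fingers measure 117 mm over their backs; the gripper's body (75 mm by 190 mm) begins 51 mm behind the grasp point.
Start: joints at [-86.774, 30.224, 82.088, -0, 67.689, -10.227], TCP at [0.145, -0.608, 0.223] pointing down, gripper open.
Joint ranges: [-176.69, 176.69], [-43.24, 126.21], [12.49, 139.97], [-82, 262], [0, 151.66], [-163.58, 163.58]. Speed limits (degrees/s): [159.86, 159.86, 180, 180, 180, 180].

## Interface

Orientations are given as a 3x3 rotation matrix whose columns are the frame's x, y, z axes.
In Python, from rig import readout, viewer, ticket gives the robot as it stands.
- The arm moves only by the tool send_rows, never from a script. Its argument "moves" is a list of rows, each a list of 6 numbers: the shift along the tool's x, y, z in units of 250 mm (1.0 is 250 mm), then the turn, a rotation vector about the tool's x, y, z in units of 90 degrees (1.0 is 90 degrees). A call has 1 to 12 rows; each row is the pose to reach, as a shift and turn from the pose commanded when the call began, along the tool's axes at that moment; what a row does not reach only later rows make up. A row lasts 1/10 s, in which the tool goes at most 50 mm and 8.59 degrees, less where a joint would pass 70% of its speed; a pose out of reach is approached as far as the arm can. A call with a number of a shift or a turn outside -1 to 1 is refused whole. A call with a gripper value outside its range is refused whole. "grip" is the opening, from 0 (shut) to 1 (fully open), set as the call begins (left out, the last holds). The fingers move at their own pace and stop on an object; the grip force is fixed at half the most. Time passes only in rows, so rows that repeat a pose let the fingers close. It gives the time, the measured TCP pose, the force, the opening and the grip force at its end, in the units of the state.
- readout.read_state(): the state, without advancing time (a new reading comes with each control period).
- viewer.capture(name): name is "scene" or "side" or "wrist"; returns (picture, depth): 400x640x3 uint8, red, green, blue; 400x640 float32, m along the optical axis (not along the pixel's ray), 0 where there is no reading.
- viewer.camera_info(name): a dict with "fx", "fy", "cx", "cy" (pixels), "R" (3x3) and "t" (3): a world point X has camera coordinates R X + t; the wrist camera has in their place "tool_from_camera" (4x4, takes a point from camera to tool coordinates, whose origin is the TCP and whose axes are the flange's). Camera axes: x right, y down, z forward; pixel columns grow to the right and rows downward; lengths in m; the calibration is good to about 2 mm. A picture is of the moment at which its call begins: read the wrist's pose just before it. camera_info takes no time and is no camera call.
- ticket.hand_in(): hands the job in; it is judged then, once.
The state is a dict: "time_s": time; "joint_positions": joint angles; "qvel": joint speeds; "tau": joint torques, N m; "position": TCP position; "tcp_rot": TCP orientation; "force": force on the tool from outside, world axes, zero at the start; "moment": the same for the moment, N m; "opening": opening from 0.0 (shut) to 1.0 (fully open); "grasp_force": force on a finger pad.
Only numpy, scipy, OpenCV 4.12 (cv2) and the standard library are available. Lean on these libraries where they do the work, as an engineer would, in place of code of your own. Each camera call takes 0.05 s, during which the arm holds its last target. There are 200 camera calls.

## Working session

There is one attempt and no reset: what is moved stays moved. The work goes in short steps, Python scripts to look and compute and a tool call to move; the robot and the scene stay as the last step left them, time stands still between calls to the robot, and variables do not carry over. Pictures are saved under pics/ and viewed, at most 10 in all, crops included, and the job is handed in when it is done.

Besides the shell and the picture viewer there is one more tool, called after "Request:" by a JSON object that holds its "name" and its "arguments". send_rows: Moves the arm, as the interface text tells. Shifts and turns lie within -1 to 1; 1 stands for 250 mm of shift or 90 degrees of turn. Its arguments: {"type":"object","properties":{"moves":{"type":"array"},"grip":{"type":"number"}},"required":["moves"]}

```bash
mkdir -p pics; ls
cat > h.py <<'E'
import numpy as np, cv2
from rig import readout, viewer, ticket
def cap(n):
    s=readout.read_state(); p,d=viewer.capture(n); i=viewer.camera_info(n)
    if 'R' in i: R,t=np.array(i['R']),np.array(i['t']); Rw=R.T; o=-R.T@t
    else:
        T=np.array(i['tool_from_camera']); Rt=np.array(s['tcp_rot']); Rw=Rt@T[:3,:3]; o=np.array(s['position'])+Rt@T[:3,3]
    return p,d,(i,Rw,o)
def ray(c,u,v,z):
    i,Rw,o=c; r=Rw@np.array([(u-i['cx'])/i['fx'],(v-i['cy'])/i['fy'],1.]); return o+r*(z-o[2])/r[2]
def cloud(c,d):
    i,Rw,o=c; v,u=np.mgrid[:d.shape[0],:d.shape[1]]
    P=np.stack([(u-i['cx'])/i['fx']*d,(v-i['cy'])/i['fy']*d,d],-1); return P@Rw.T+o
def proj(c,X):
    i,Rw,o=c; q=Rw.T@(np.array(X)-o); return i['fx']*q[0]/q[2]+i['cx'],i['fy']*q[1]/q[2]+i['cy']
E
python3 - <<'E'
from h import *
for n in('scene','side'):
    p,d,c=cap(n); cv2.imwrite(f'pics/{n}0.png',p[...,::-1]); np.savez(f'{n}0.npz',p=p,d=d); print(n,c[2],c[1][:,2],c[0]['fx'])
s=readout.read_state(); print(s['position'],s['tcp_rot'],s['force'],s['time_s'])
print(viewer.camera_info('wrist'))
E
```

```text
pics
scene [0.08939649 0.68439799 0.80239024] [ 0.4260105  -0.61096163 -0.66726377] 474.50192423971896
side [ 0.25252373 -0.8455381   0.50766861] [ 0.29962344  0.86377325 -0.40511921] 407.3496910919712
[ 0.14539932 -0.6071872   0.22167523] [[ 9.72554363e-01  2.32675729e-01 -1.29137628e-04]
 [ 2.32675548e-01 -9.72552546e-01  1.90667509e-03]
 [ 3.18043888e-04 -1.88439234e-03 -9.99998174e-01]] [ 0.97589303 -1.12343484 -0.35435823] 0.1
{'fx': 297.9379473295047, 'fy': 297.9379473295047, 'cx': 319.8801355083414, 'cy': 202.70234092685362, 'tool_from_camera': array([[ 8.81242699e-04, -9.54821227e-01, -2.97179487e-01,
         8.09562732e-02],
       [ 9.99999443e-01,  6.68902178e-04,  8.16207780e-04,
         5.56890445e-04],
       [-5.80548507e-04, -2.97180041e-01,  9.54821285e-01,
        -1.62415444e-01],
       [ 0.00000000e+00,  0.00000000e+00,  0.00000000e+00,
         1.00000000e+00]])}
```

View pics/scene0.png

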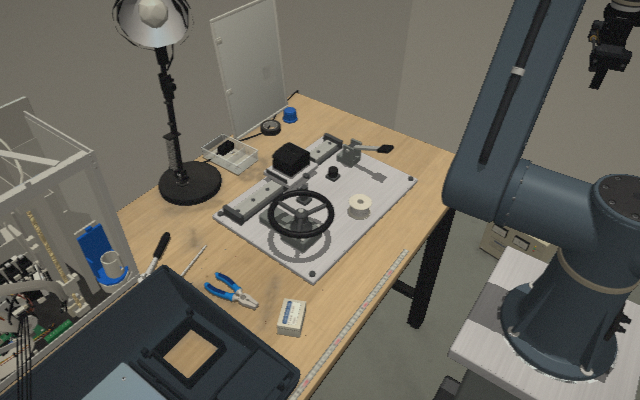

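View pics/side0.png

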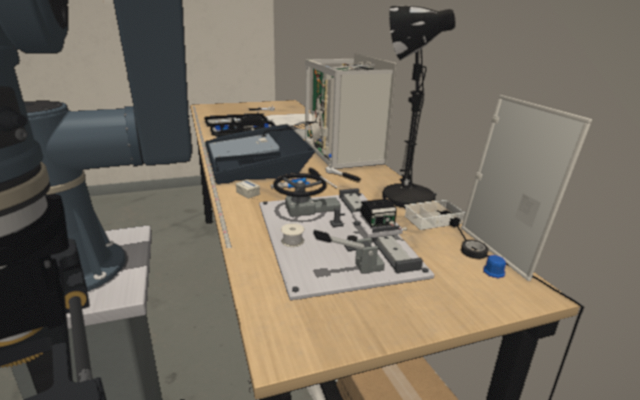

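The scene view shows the plate (corners about (216,217), (313,281), (415,181)), the wheel at (300,213), the module at (292,155), a round black buffer at (333,173) right of the carriage, and the lever pad at (385,149). The index post is on the left, half hidden behind the wheel near (303,197). Next I measure the plate pose and the wheel.

Run:
```python
from h import *
C={}
for n in('scene','side'):
    f=np.load(n+'0.npz'); i=viewer.camera_info(n); R,t=np.array(i['R']),np.array(i['t']); c=(i,R.T,-R.T@t)
    P=cloud(c,f['d']); C[n]=P; hsv=cv2.cvtColor(f['p'],cv2.COLOR_RGB2HSV)
    m=(abs(P[...,2]-.012)<.006)&(hsv[...,1]<45)&(hsv[...,2]>90)&(f['d']>0)
    m[:120]=0
    m=cv2.morphologyEx(m.astype(np.uint8),cv2.MORPH_OPEN,np.ones((3,3)))
    k,l,st,_=cv2.connectedComponentsWithStats(m); b=1+st[1:,4].argmax(); print(n,st[b])
    Q=P[l==b]; r=cv2.minAreaRect((Q[:,:2]*1000).astype(np.float32)); print('plate',r,cv2.boxPoints(r).round(1).tolist(),Q[:,2].mean())
    # wheel rim
    w=(abs(P[...,2]-.09)<.012)&(f['d']>0)&(hsv[...,2]<70)
    k,l,st,_=cv2.connectedComponentsWithStats(w.astype(np.uint8))
    for b in np.argsort(-st[1:,4])[:4]+1:
        Q=P[l==b]; print('dark90',st[b],Q.mean(0).round(4),cv2.minEnclosingCircle((Q[:,:2]*1000).astype(np.float32)))
```

```text
scene [ 213  153  204  131 8087]
plate ((576.9711303710938, -28.217575073242188), (432.5263671875, 307.3392639160156), 86.41825103759766) [[410.1000061035156, -234.5], [716.7999877929688, -253.6999969482422], [743.9000244140625, 178.0], [437.1000061035156, 197.1999969482422]] 0.012358453494036178
dark90 [   0  265  201  135 2266] [0.6508 0.5414 0.0862] ((612.752197265625, 533.0339965820312), 165.60289001464844)
dark90 [ 268  190   66   49 1192] [0.5279 0.1156 0.0942] ((531.4570922851562, 109.67530822753906), 71.6473388671875)
dark90 [528 281  76  65 886] [0.006  0.0561 0.09  ] ((4.115110397338867, 24.993045806884766), 70.0950698852539)
dark90 [273 143  37  24 532] [ 0.6793 -0.0432  0.0877] ((679.4305419921875, -47.88480758666992), 45.31232452392578)
side [ 260  198  174  101 7012]
plate ((578.3594970703125, -33.957000732421875), (428.7843322753906, 308.93011474609375), 86.72651672363281) [[411.8999938964844, -239.1999969482422], [720.2999877929688, -256.79998779296875], [744.7999877929688, 171.3000030517578], [436.3999938964844, 188.89999389648438]] 0.01316459729145239
dark90 [274 173  52  24 511] [0.5283 0.0981 0.094 ] ((529.9171752929688, 104.33788299560547), 72.29672241210938)
dark90 [269 125  46  32 285] [0.6354 0.5249 0.0848] ((612.9249877929688, 552.0929565429688), 187.55223083496094)
dark90 [362 199  33  16 252] [ 0.6772 -0.059   0.0899] ((679.691162109375, -57.143951416015625), 40.960472106933594)
dark90 [ 85 218  16  30 191] [ 0.0615 -0.0264  0.09  ] ((57.87091827392578, -4.516313552856445), 57.424625396728516)
```

Request:
{"name": "send_rows", "arguments": {"moves": [[0.72,-0.7,-0.15,0,0,0],[0.72,-0.7,-0.15,0,0,0],[0.72,-0.7,-0.15,0,0,0],[0.72,-0.7,-0.15,0,0,0],[0.72,-0.7,-0.15,0,0,0],[0.72,-0.7,-0.15,0,0,0]]}}

```text
time_s: 0.7
position: [0.2815, -0.39, 0.2603]
tcp_rot: [[0.971, 0.238, 0.0], [0.238, -0.971, 0.004], [0.001, -0.004, -1.0]]
force: [0.9, -0.6, -0.8]
opening: 0.999
grasp_force: 0.0
```

Request:
{"name": "send_rows", "arguments": {"moves": [[0.72,-0.7,-0.15,0,0,0],[0.72,-0.7,-0.15,0,0,0],[0.72,-0.7,-0.15,0,0,0],[0.72,-0.7,-0.15,0,0,0],[0.72,-0.7,-0.15,0,0,0],[0.72,-0.7,-0.15,0,0,0]]}}

```text
time_s: 1.3
position: [0.4163, -0.1798, 0.2982]
tcp_rot: [[0.971, 0.239, 0.002], [0.239, -0.971, 0.001], [0.002, -0.0, -1.0]]
force: [0.1, -0.1, -1.1]
opening: 1.001
grasp_force: 0.0
```

Request:
{"name": "send_rows", "arguments": {"moves": [[0.72,-0.7,-0.15,0,0,0.15],[0.72,-0.7,-0.15,0,0,0.15],[0.72,-0.7,-0.15,0,0,0.15],[0.72,-0.7,-0.15,0,0,0.15],[0.72,-0.7,-0.15,0,0,0.15],[0.72,-0.7,-0.15,0,0,0.15],[0.72,-0.7,-0.15,0,0,0.15],[0.72,-0.7,-0.15,0,0,0.15]], "grip": 0.45}}

```text
time_s: 2.1
position: [0.5477, 0.027, 0.3342]
tcp_rot: [[1.0, -0.002, -0.002], [-0.002, -1.0, -0.001], [-0.002, 0.001, -1.0]]
force: [0.0, -0.4, -0.5]
opening: 0.459
grasp_force: 0.0
```

Run:
```python
from h import *
p,d,c=cap('wrist'); cv2.imwrite('pics/wrist1.png',p[...,::-1]); np.savez('wrist1.npz',p=p,d=d,Rw=c[1],o=c[2])
P=cloud(c,d)
print(readout.read_state()['position'])
for n,X in dict(wheel=(.530,.107,.09),mod=(.679,-.052,.095),origin=(.524,-.003,.012)).items(): print(n,proj(c,X))
```

```text
[0.54750073 0.02665    0.33430242]
wheel (np.float64(261.8246911018465), np.float64(183.51079380242388))
mod (np.float64(382.6599282521246), np.float64(66.96893110734678))
origin (np.float64(337.1214526484206), np.float64(175.7741778099336))
```

View pics/wrist1.png

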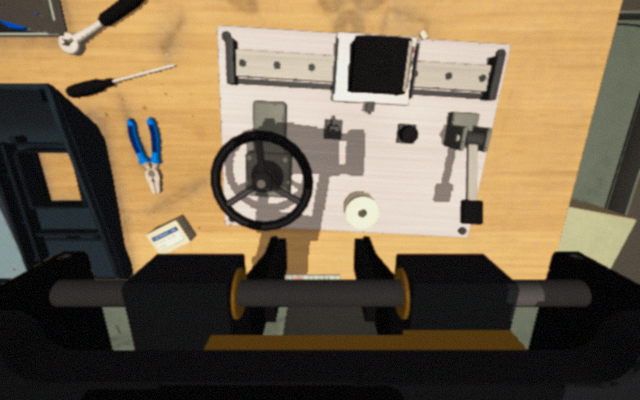

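The wrist view shows the whole slide: wheel at (262,180), index post at (333,128) left of the carriage, pointer at (369,106), buffer at (407,133), lever pad at (471,211), spool at (362,212). I zoom in for the tips and the spokes.

Run:
```python
from h import *
f=np.load('wrist1.npz'); p=f['p']; c=(viewer.camera_info('wrist'),f['Rw'],f['o'])
hsv=cv2.cvtColor(p,cv2.COLOR_RGB2HSV)
a=cv2.resize(p[90:150,300:400],None,fx=8,fy=8,interpolation=cv2.INTER_CUBIC)
cv2.imwrite('pics/tips.png',a[...,::-1])
# wheel annulus
P=cloud(c,f['d']); m=(hsv[...,2]<75)&(P[...,2]>.07)&(P[...,2]<.11); m[:, :200]=0; m[:,325:]=0; m[240:]=0
pts=cv2.findNonZero(m.astype(np.uint8)).reshape(-1,2)
W=np.array([ray(c,u,v,.09) for u,v in pts]); cc=cv2.minEnclosingCircle((W[:,:2]*1000).astype(np.float32)); print(cc)
ct=np.array(cc[0]); r=W[:,:2]*1000-ct; rad=np.hypot(*r.T); an=np.degrees(np.arctan2(r[:,1],r[:,0]))
print(np.histogram(an[(rad>25)&(rad<50)],bins=np.arange(-180,181,10)))
# plate
m=(hsv[...,1]<45)&(hsv[...,2]>110)&(abs(P[...,2]-.012)<.007); m[245:]=0
m=cv2.morphologyEx(m.astype(np.uint8),cv2.MORPH_OPEN,np.ones((3,3)))
k,l,st,_=cv2.connectedComponentsWithStats(m); b=1+st[1:,4].argmax(); v,u=np.where(l==b)
Q=np.array([ray(c,x,y,.012)[:2]*1000 for x,y in zip(u,v)],np.float32); R=cv2.minAreaRect(Q); print(R,st[b])
# lever pad
m=(hsv[...,2]<60)&(P[...,2]>.08); m[:190]=0;m[230:]=0;m[:,:450]=0;m[:,495:]=0
v,u=np.where(m); print('pad',len(u),u.mean(),v.mean(),ray(c,u.mean(),v.mean(),.107),P[m].mean(0))
```

```text
((531.47705078125, 107.83432006835938), 71.9750747680664)
(array([ 0,  0,  0,  0,  0, 11, 56, 15,  0,  0,  0,  0,  0,  0,  0,  0,  3,
       63, 67,  0,  0,  0,  0,  0,  0,  0,  0,  0,  0, 28, 19,  0,  0,  0,
        0,  0]), array([-180, -170, -160, -150, -140, -130, -120, -110, -100,  -90,  -80,
        -70,  -60,  -50,  -40,  -30,  -20,  -10,    0,   10,   20,   30,
         40,   50,   60,   70,   80,   90,  100,  110,  120,  130,  140,
        150,  160,  170,  180]))
((578.6826171875, -30.661697387695312), (425.5327453613281, 305.0601501464844), 86.51876068115234) [  218    26   279   211 22542]
pad 447 471.1744966442953 211.64429530201343 [ 0.49385947 -0.18363338  0.107     ] [ 0.4947841  -0.18222101  0.10965014]
```

View pics/tips.png

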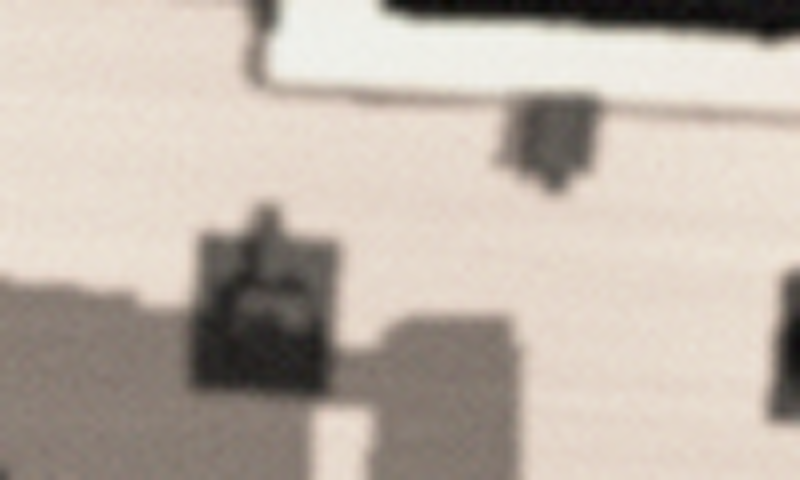

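The crop shows the index blade's tip at about (333.1,116) and the pointer's tip at about (369.4,113.5) in full-picture pixels.

Run:
```python
from h import *
f=np.load('wrist1.npz'); c=(viewer.camera_info('wrist'),f['Rw'],f['o'])
a=ray(c,333.1,116,.04); b=ray(c,369.4,113.5,.038); y=np.radians(-3.45); X=np.array([np.cos(y),np.sin(y),0]);Y=np.array([-np.sin(y),np.cos(y),0])
print(a,b,'dx',(b-a)@X,'dy',(a-b)@Y,'rad',(a-b)@Y/.02)
O=np.array([.5315,.1078,0])-.11*Y; print('O',O,[((q-O)@X,(q-O)@Y) for q in(a,b)],'pad',O-.03*X-.185*Y)
t=np.radians(-60-3.45+2); g=np.array([.5315,.1078])+.065*np.array([np.cos(t),np.sin(t)]); print('grasp',g)
s=readout.read_state(); print(s['joint_positions'],s['position'])
```

```text
[0.6197121  0.00609368 0.04      ] [ 0.62317171 -0.04747153  0.038     ] dx 0.006676756536702027 dy 0.053259943761617586 rad 2.662997188080879
O [ 0.52488048 -0.00200065  0.        ] [(np.float64(0.09417266623478678), np.float64(0.013786381541825576)), (np.float64(0.1008494227714888), np.float64(-0.03947356221979201))] pad [ 0.48380201 -0.18486005  0.        ]
grasp [0.56256516 0.05070398]
[-8.86322255e+00  1.77129327e+01  8.45289073e+01 -5.97409254e-02
  7.78783368e+01  8.12989658e+01] [0.54750073 0.02665    0.33430242]
```

Request:
{"name": "send_rows", "arguments": {"moves": [[0.06,-0.096,0.2,0,0,-0.095],[0.06,-0.096,0.4,0,0,-0.19],[0.06,-0.096,0.6,0,0,-0.285],[0.06,-0.096,0.76,0,0,-0.317],[0.06,-0.096,0.8,0,0,-0.317],[0.06,-0.096,0.8,0,0,-0.317],[0.06,-0.096,0.8,0,0,-0.317]]}}

```text
time_s: 2.85
position: [0.5651, 0.0513, 0.137]
tcp_rot: [[0.88, 0.475, 0.004], [0.475, -0.88, -0.0], [0.003, 0.002, -1.0]]
force: [0.7, 0.3, 0.2]
opening: 0.451
grasp_force: 0.0
```

Run:
```python
from h import *
s=readout.read_state(); R=np.array(s['tcp_rot']); print(R.T@(np.array([.56257,.0507,.071])-s['position'])/.25, np.degrees(np.arctan2(R[1,0],R[0,0])),s['opening'])
```

```text
[-0.01068891 -0.00323783  0.26399694] 28.360838292602832 0.451306479203549
```

Request:
{"name": "send_rows", "arguments": {"moves": [[-0.008,-0.004,0.1,0,0,0],[-0.008,-0.004,0.2,0,0,0],[-0.008,-0.004,0.264,0,0,0],[-0.008,-0.004,0.264,0,0,0],[-0.008,-0.004,0.264,0,0,0]]}}

```text
time_s: 3.35
position: [0.5631, 0.052, 0.0712]
tcp_rot: [[0.879, 0.477, 0.004], [0.477, -0.879, -0.0], [0.004, 0.002, -1.0]]
force: [0.4, 0.3, 0.1]
opening: 0.451
grasp_force: 0.0
```

Request:
{"name": "send_rows", "arguments": {"moves": [[0,0,0,0,0,0],[0,0,0,0,0,0],[0,0,0,0,0,0],[0,0,0,0,0,0],[0,0,0,0,0,0]], "grip": 0}}

```text
time_s: 3.85
position: [0.5625, 0.0512, 0.0697]
tcp_rot: [[0.879, 0.477, 0.003], [0.477, -0.879, -0.002], [0.002, 0.003, -1.0]]
force: [0.7, -4.4, 1.4]
opening: 0.153
grasp_force: 29.7
```

Request:
{"name": "send_rows", "arguments": {"moves": [[0.0227,-0.001,0,0,0,-0.0556],[0.0451,-0.0039,0,0,0,-0.1111],[0.0673,-0.0089,0,0,0,-0.1667],[0.0889,-0.0157,0,0,0,-0.2222],[0.1099,-0.0244,0,0,0,-0.2778],[0.13,-0.0348,0,0,0,-0.3333],[0.1491,-0.047,0,0,0,-0.3889],[0.1671,-0.0608,0,0,0,-0.4444],[0.1838,-0.0762,0,0,0,-0.5],[0.1992,-0.0929,0,0,0,-0.5556],[0.1992,-0.0929,0,0,0,-0.5556]]}}

```text
time_s: 4.95
position: [0.5959, 0.0966, 0.0697]
tcp_rot: [[0.199, 0.98, 0.004], [0.98, -0.199, -0.0], [0.001, 0.004, -1.0]]
force: [2.1, -0.6, 1.5]
opening: 0.155
grasp_force: 29.8
```

Run:
```python
from h import *
s=readout.read_state(); R=np.array(s['tcp_rot']); r=np.array(s['position'])[:2]-[.5315,.1078]; print(np.hypot(*r),np.degrees(np.arctan2(r[1],r[0])), np.degrees(np.arctan2(R[1,0],R[0,0])),s['force'],s['opening'])
```

```text
0.06534828619215784 -9.912613726464556 78.52080280400098 [ 2.0507912  -0.55153511  1.47630817] 0.15502754228343152
```

Clean. Continuing.

Request:
{"name": "send_rows", "arguments": {"moves": [[0.0227,-0.001,0,0,0,-0.0556],[0.0451,-0.0039,0,0,0,-0.1111],[0.0673,-0.0089,0,0,0,-0.1667],[0.0889,-0.0157,0,0,0,-0.2222],[0.1099,-0.0244,0,0,0,-0.2778],[0.13,-0.0348,0,0,0,-0.3333],[0.1491,-0.047,0,0,0,-0.3889],[0.1671,-0.0608,0,0,0,-0.4444],[0.1838,-0.0762,0,0,0,-0.5],[0.1992,-0.0929,0,0,0,-0.5556],[0.1992,-0.0929,0,0,0,-0.5556]]}}

```text
time_s: 6.05
position: [0.5817, 0.1499, 0.0696]
tcp_rot: [[-0.622, 0.783, 0.002], [0.783, 0.622, -0.0], [-0.001, 0.001, -1.0]]
force: [1.2, -2.0, 4.0]
opening: 0.157
grasp_force: 30.1
```

Request:
{"name": "send_rows", "arguments": {"moves": [[0.0227,-0.001,0,0,0,-0.0556],[0.0451,-0.0039,0,0,0,-0.1111],[0.0673,-0.0089,0,0,0,-0.1667],[0.0889,-0.0157,0,0,0,-0.2222],[0.1099,-0.0244,0,0,0,-0.2778],[0.13,-0.0348,0,0,0,-0.3333],[0.1491,-0.047,0,0,0,-0.3889],[0.1671,-0.0608,0,0,0,-0.4444],[0.1838,-0.0762,0,0,0,-0.5],[0.1992,-0.0929,0,0,0,-0.5556],[0.1992,-0.0929,0,0,0,-0.5556],[0.1992,-0.0929,0,0,0,-0.5556]]}}

```text
time_s: 7.25
position: [0.5324, 0.1728, 0.0696]
tcp_rot: [[-1.0, 0.028, 0.001], [0.028, 1.0, -0.002], [-0.001, -0.002, -1.0]]
force: [1.1, -7.3, 5.2]
opening: 0.151
grasp_force: 30.0
```

Run:
```python
from h import *
s=readout.read_state(); R=np.array(s['tcp_rot']); r=np.array(s['position'])[:2]-[.5315,.1078]; print(np.hypot(*r),np.degrees(np.arctan2(r[1],r[0])), np.degrees(np.arctan2(R[1,0],R[0,0])),s['force'],s['opening'])
p,d,c=cap('wrist'); cv2.imwrite('pics/wrist2.png',p[...,::-1])
p,d,c=cap('side'); y,x=[int(k) for k in proj(c,(.62,0,.04))][::-1]; print(x,y)
a=cv2.resize(p[y-50:y+50,x-65:x+65],None,fx=6,fy=6,interpolation=cv2.INTER_CUBIC); cv2.imwrite('pics/side2.png',a[...,::-1])
```

```text
0.06499173354740519 89.17213392356608 178.3741946835018 [ 1.12629054 -7.29624738  5.18671766] 0.15069762352250668
344 215
```

View pics/side2.png

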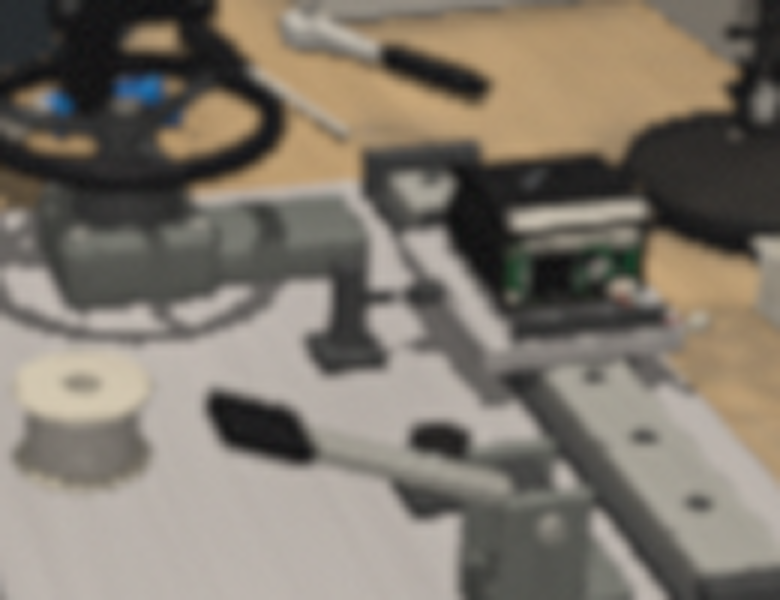

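The side crop shows the index blade (375,297) nearly in line with the pointer (415,293). I add the last 2.5°, release, rise and check from above.

Request:
{"name": "send_rows", "arguments": {"moves": [[0.0113,-0.0002,0,0,0,-0.028],[0.0113,-0.0002,0,0,0,-0.028],[0.0113,-0.0002,0,0,0,-0.028]]}}

```text
time_s: 7.65
position: [0.5304, 0.1728, 0.0696]
tcp_rot: [[-1.0, -0.015, 0.002], [-0.015, 1.0, -0.002], [-0.002, -0.002, -1.0]]
force: [2.6, -7.5, 4.3]
opening: 0.15
grasp_force: 29.9
```

Request:
{"name": "send_rows", "arguments": {"moves": [[0,0,0,0,0,0],[0,0,0,0,0,0],[0,0,0,0,0,0],[0,0,0,0,0,0],[0,0,-0.1,0,0,0],[0,0,-0.2,0,0,0],[0,0,-0.4,0,0,0],[0,0,-0.6,0,0,0],[0,0,-0.8,0,0,0],[0,0,-1,0,0,0],[0,0,-1,0,0,0]], "grip": 0.45}}

```text
time_s: 8.75
position: [0.5329, 0.1755, 0.3268]
tcp_rot: [[-1.0, -0.018, 0.016], [-0.018, 1.0, 0.002], [-0.016, 0.002, -1.0]]
force: [0.6, -0.3, 0.0]
opening: 0.446
grasp_force: 0.0
```

Request:
{"name": "send_rows", "arguments": {"moves": [[0,0,0,0,0,0.09],[0,0,0,0,0,0.18],[0,0,0,0,0,0.27],[0,0,0,0,0,0.36],[0,0,0,0,0,0.45],[0,0,0,0,0,0.54],[0,0,0,0,0,0.63],[0,0,0,0,0,0.72],[0,0,0,0,0,0.81],[0,0,0,0,0,0.9],[0,0,0,0,0,1],[0,0,0,0,0,1]]}}

```text
time_s: 9.95
position: [0.5282, 0.1747, 0.3178]
tcp_rot: [[-0.017, 1.0, -0.003], [1.0, 0.017, 0.0], [0.0, -0.003, -1.0]]
force: [0.3, 0.2, -0.5]
opening: 0.449
grasp_force: 0.0
```

Request:
{"name": "send_rows", "arguments": {"moves": [[0.58,0,0,0,0,0.09],[0.58,-0.1,0,0,0,0.18],[0.58,-0.1,0,0,0,0.27],[0.58,-0.1,0,0,0,0.36],[0.58,-0.1,0,0,0,0.45],[0.58,-0.1,0,0,0,0.54],[0.58,-0.1,0,0,0,0.63],[0.58,-0.1,0,0,0,0.72],[0.58,-0.1,0,0,0,0.81],[0.58,-0.1,0,0,0,0.9],[0.58,-0.1,0,0,0,0.98],[0.58,-0.1,0,0,0,0.98]]}}

```text
time_s: 11.15
position: [0.5009, 0.319, 0.3182]
tcp_rot: [[0.999, 0.052, -0.002], [0.052, -0.999, -0.0], [-0.002, 0.0, -1.0]]
force: [-0.3, -0.6, -0.9]
opening: 0.449
grasp_force: 0.0
```

Run:
```python
from h import *
s=readout.read_state();print(s['position'],s['time_s'],np.array(s['tcp_rot'])[:,0])
p,d,c=cap('wrist'); np.savez('wrist3.npz',p=p,d=d,Rw=c[1],o=c[2]); x,y=[int(k) for k in proj(c,(.625,.006,.04))]; print(x-40,y-30)
a=cv2.resize(p[y-30:y+30,x-40:x+40],None,fx=10,fy=10,interpolation=cv2.INTER_CUBIC); cv2.imwrite('pics/tips3.png',a[...,::-1])
```

```text
[0.50093035 0.31896716 0.31820892] 11.15 [ 0.99865226  0.05186773 -0.00184684]
509 59
```

View pics/tips3.png

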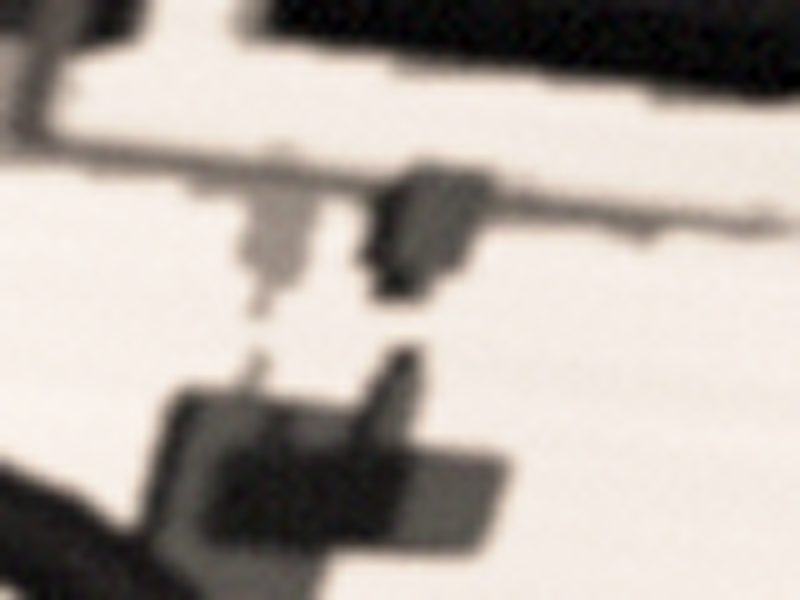

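The two tips are nearly in line, from an oblique side (I moved the wrong way in y; harmless). I look again from straight over them, on the way to the lever.

Request:
{"name": "send_rows", "arguments": {"moves": [[0.1,0.2,0,0,0,0.03],[0.1,0.4,0,0,0,0.03],[0.1,0.6,0,0,0,0.03],[0.1,0.8,0,0,0,0.03],[0.1,1,0,0,0,0.03],[0.1,1,0,0,0,0.03]], "grip": 0}}

```text
time_s: 11.8
position: [0.5391, 0.0654, 0.3188]
tcp_rot: [[1.0, -0.0, -0.0], [-0.0, -1.0, -0.002], [-0.0, 0.002, -1.0]]
force: [0.5, 0.1, -0.4]
opening: 0.032
grasp_force: 0.0
```

Request:
{"name": "send_rows", "arguments": {"moves": [[0.1,0.14,0,0,0,0],[0.1,0.26,0,0,0,0],[0.1,0.26,0,0,0,0],[0.1,0.26,0,0,0,0]]}}

```text
time_s: 12.2
position: [0.5637, 0.0059, 0.3186]
tcp_rot: [[1.0, 0.003, -0.001], [0.003, -1.0, 0.001], [-0.001, -0.001, -1.0]]
force: [-0.5, 0.3, -0.4]
opening: 0.007
grasp_force: 0.0
```

Run:
```python
from h import *
s=readout.read_state();print(s['position'],s['time_s'],np.array(s['tcp_rot'])[:,0])
p,d,c=cap('wrist'); np.savez('wrist4.npz',p=p,d=d,Rw=c[1],o=c[2]); x,y=[int(k) for k in proj(c,(.625,.006,.04))]; print(x-40,y-30)
a=cv2.resize(p[y-30:y+30,x-40:x+40],None,fx=10,fy=10,interpolation=cv2.INTER_CUBIC); cv2.imwrite('pics/tips4.png',a[...,::-1])
```

```text
[0.56367593 0.00593808 0.31862526] 12.2 [ 0.99999434  0.00319285 -0.00106544]
279 94
```

View pics/tips4.png

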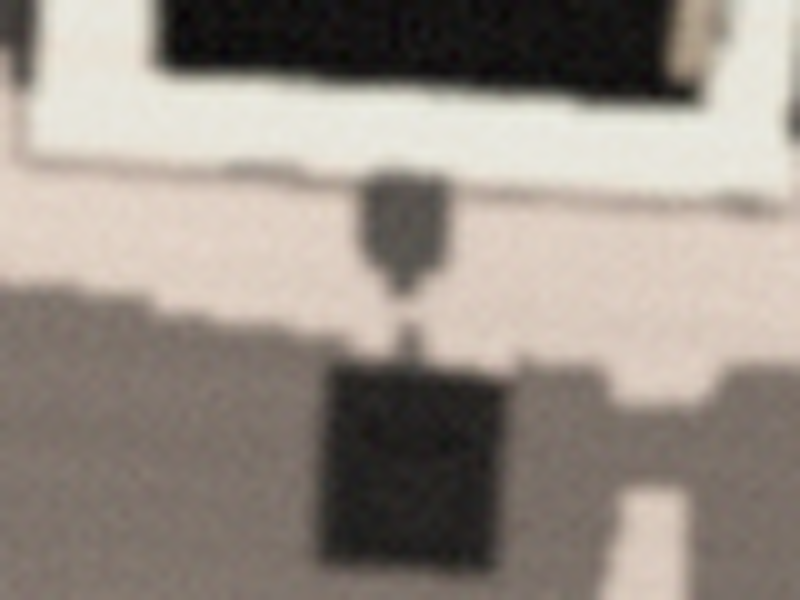

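Seen from above, the pointer tip (400,292) and blade tip (407,328) line up within about 1.3 mm, allowing for the 3.5° yaw. Next is the lever.

Request:
{"name": "send_rows", "arguments": {"moves": [[-0.1,0.25,0,0,0,0],[-0.2,0.5,0,0,0,0],[-0.296,0.76,0,0,0,0],[-0.296,0.76,0.2,0,0,0],[-0.296,0.76,0.4,0,0,0],[-0.296,0.76,0.6,0,0,0],[-0.296,0.76,0.74,0,0,0],[-0.296,0.76,0.74,0,0,0],[-0.296,0.76,0.74,0,0,0]]}}

```text
time_s: 13.15
position: [0.4904, -0.1832, 0.1338]
tcp_rot: [[1.0, 0.004, -0.002], [0.004, -1.0, 0.002], [-0.002, -0.002, -1.0]]
force: [0.4, 0.4, 1.4]
opening: 0.007
grasp_force: 0.0
```

Run:
```python
from h import *
s=readout.read_state(); R=np.array(s['tcp_rot']); print(s['position'],s['force']); print(R.T@(np.array([.488,-.1845,.068])-s['position'])/.25)
```

```text
[ 0.49037929 -0.18321207  0.13381692] [0.35839248 0.4002377  1.36009608]
[-0.0090551   0.00552565  0.26327638]
```

Request:
{"name": "send_rows", "arguments": {"moves": [[0,0.005,0.06,0,0,0],[-0.003,0.005,0.1,0,0,0],[-0.006,0.005,0.13,0,0,0],[-0.008,0.005,0.16,0,0,0],[-0.009,0.005,0.19,0,0,0],[-0.009,0.005,0.22,0,0,0],[-0.009,0.005,0.245,0,0,0],[-0.009,0.005,0.26,0,0,0],[-0.009,0.005,0.26,0,0,0],[-0.009,0.005,0.26,0,0,0]]}}

```text
time_s: 14.15
position: [0.4883, -0.1859, 0.069]
tcp_rot: [[1.0, 0.002, 0.0], [0.002, -1.0, -0.0], [0.0, 0.0, -1.0]]
force: [-0.5, 0.2, -0.2]
opening: 0.003
grasp_force: 0.0
```

Request:
{"name": "send_rows", "arguments": {"moves": [[0,0,-0.2,0,0,0],[0,0,-0.4,0,0,0],[0,0,-0.6,0,0,0],[-0.1,0,-0.8,0,0,0],[-0.1,0,-0.8,0,0,0],[-0.1,0,-0.8,0,0,0],[-0.1,0,-0.8,0,0,0]]}}

```text
time_s: 14.85
position: [0.4625, -0.1854, 0.268]
tcp_rot: [[1.0, 0.002, -0.001], [0.002, -1.0, 0.001], [-0.001, -0.001, -1.0]]
force: [-0.9, -0.4, 0.6]
opening: 0.002
grasp_force: 0.0
```

Run:
```python
from h import *
s=readout.read_state();print(s['position'],s['time_s'],s['force'])
p,d,c=cap('side')
P=cloud(c,d); hsv=cv2.cvtColor(p,cv2.COLOR_RGB2HSV)
m=(abs(P[...,0]-.488)<.03)&(abs(P[...,1]+.184)<.03)&(hsv[...,2]<70)&(P[...,2]>.03)&(P[...,2]<.15); print('pad',m.sum(),P[m].mean(0),P[m][:,2].max())
p2,_,c2=cap('wrist'); x,y=[int(k) for k in proj(c2,(.625,.006,.04))]; print(x,y)
a=cv2.resize(p[155:305,240:440],None,fx=4,fy=4,interpolation=cv2.INTER_CUBIC)
cv2.imwrite('pics/end.png',a[...,::-1])
```

```text
[ 0.46253616 -0.18543512  0.26797483] 14.85 [-0.89671918 -0.44290504  0.60762232]
pad 162 [ 0.48309404 -0.19164403  0.06566069] 0.06920850455893829
155 35
```

View pics/end.png

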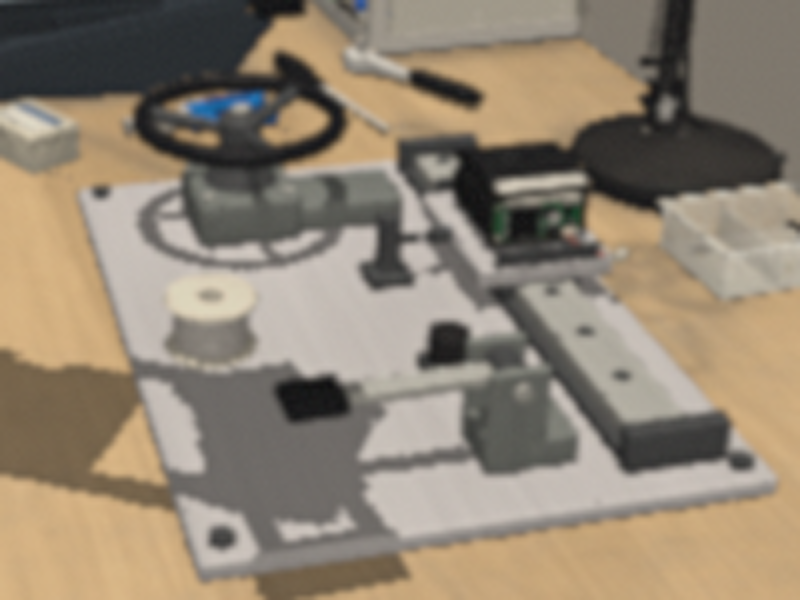

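The lever is down (pad at (312,397), 66 mm high, so latched). The tips are still opposite each other at about (405,238) and (432,236), nothing else has moved, and the arm is clear.

```bash
python3 -c "
from rig import ticket; print(ticket.hand_in())"
```

```text
the job is handed in; nothing more can be done
None
```

The job is handed in: the pointer stands opposite the index blade (about 1.3 mm off by camera), the lock lever stays down in its detent, the loose parts look undisturbed, and the robot clock read about 15 s of the 64 s allowed.

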